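# Bring both draught lines back onto pour

### The job

Bring both draught lines back onto pour: both wooden pour levers pulled fully towards you, both blue rinse levers pushed fully away. One of the two lines was left standing in cleaner last night and nobody noted which: the interlock in the case keeps that line's pour lever locked until its own blue rinse lever has been pulled fully towards you and pushed fully back, and it locks the rinse lever of the line that is clean. Feel for what is free and never force a locked lever; leave the padlocked red lever and the glassware and bar tools as they stand.

Things in the scene. Friction and masses are not known exactly. Their poses are not given: they have to be found in the camera images.
- bank: Fixed stainless valve bank on the counter, 170 (x) by 400 (y) by 132 mm high. Origin on the counter under its middle; x points away from the robot, y left, z up. Upright levers in a row at x = 0: pour left y = +144 mm, rinse left +72, red cleaner 0 (fixed, padlocked, 140 mm from pivot to top, leans as the closed ones), pour right -72, rinse right -144. Pivot axes along y, 95 mm above the counter.
- pour_left (a joint): Left line's pour lever, dark wooden handle. 0 = closed, leaning 0.4 rad away from the robot (to the bank's +x); grows as its top is pulled towards the robot; 0.8 = fully open, leaning 0.4 rad towards the robot; solid stops at both ends. Stays where left. Free: 2 to 5 N at the handle all the way. Locked: up to 0.1 rad (12 mm at the handle) of play, then solid.
- rinse_left (a joint): Left line's rinse lever, blue handle; same shape, swing, stops, play and stiffness as the pour lever: 0 = closed (leaning away), 0.8 = fully open (towards the robot). An orange line on the case top joins the two levers of the left line.
- pour_right (a joint): Right line's pour lever, dark wood, as pour_left.
- rinse_right (a joint): Right line's rinse lever, blue, as rinse_left; a green line joins the two levers of the right line.
- pour_left_grip (a point): Point on the centre line of the left pour handle, 135 mm from its pivot axis. The handle is a round grip 26 mm in diameter that reaches from 95 to 170 mm from the pivot axis, below it a 12 mm rod. Axes as the bank's while closed; they turn with the lever.
- rinse_left_grip (a point): The same point on the left blue rinse handle.
- pour_right_grip (a point): The same point on the right wooden pour handle.
- rinse_right_grip (a point): The same point on the right blue rinse handle.
- cruet_a: Ribbed glass cruet, 70 mm wide, 94 mm high, on a flat steel tray in front of the bank (bystander). Origin under its centre, as for all bystanders.
- cruet_b: Second ribbed glass cruet on the same tray (bystander).
- jigger: Brass jigger, 42 mm wide, 80 mm high, near the bank's left end (bystander).
- coupe: Empty coupe glass, 88 mm wide, 145 mm high, near the bank's right end (bystander).
- bitters: Amber bitters bottle, 52 mm wide, 140 mm high, near the bank's left end (bystander).
- shaker: Steel shaker tin, 92 mm wide, 138 mm high, near the bank's right end (bystander).
- wine_a: Tall wine glass, 86 mm wide, 205 mm high, behind the bank's left end (bystander).

How it is judged:
By the outcome, as a careful person would: the job done as asked, in the order asked, and still so for the second after the job is handed in, with the robot touching nothing.
It also fails if it takes over 67 s, if anything falls off the work surface, if the arm or the gripper's body presses on something with over 40 N, if the wrist force passes 120 N, or if a joint passes its speed limit or range.

### The arm

A 7-joint arm with a two-finger parallel gripper is mounted at the origin on the work surface. World frame = base frame: x ahead of the robot, y to its left, z up, the work surface at z = 0. Lengths are in mm, angles in rad, forces in N, time in s.
With the tool pointing down it reaches from about 425 to 875 mm from the base axis. Payload 8.4 kg.
Tool frame: the origin (TCP) lies at the very end of the fingers, on their centre line; the grasp point (between the pads) lies 19 mm behind it; z points along the fingers, x is the direction in which the jaws open and shut, and the axes are right-handed (so a half turn about z gives the same grasp; the last joint's range is limited). The gripper opens to 87 mm and grips with 3 to 60 N. Pads are 19 mm wide; open, the fingers measure 117 mm over their backs; the gripper's body (75 mm by 190 mm) begins 51 mm behind the grasp point.
Start: joints at [1.049, 0.333, 0.04, 1.465, -0.013, 1.343, -0.059], TCP at [266.68, -592.744, 222.546] pointing down, gripper open.
Joint ranges: [-2.58, 2.58], [-0.38, 2.09], [-1.3, 1.39], [0.25, 2.4], [-1.5, 4.64], [0.08, 2.09], [-2.65, 2.65]. Speed limits (rad/s): [2.22, 2.22, 2.79, 2.79, 3.14, 3.14, 3.14].

### API

Orientations are given as a unit quaternion [w, x, y, z].
In Python, from bench import arm gives the robot as it stands.
- The arm moves only by the tool play_rows, never from a script. Its argument "deltas" is one flat list of numbers, 5 for each row, row after row: the shift along the tool's x, y, z in m, then the turn about the tool's z in rad, then the finger opening in m, from 0 to 0.087. In form: [dx, dy, dz, spin, gripper, dx, dy, dz, spin, gripper, ...]. A call has 1 to 20 rows; each row is the pose to reach, as a shift and turn from the pose measured when the call began, along the tool's axes at that moment; what a row does not reach only later rows make up. A row lasts 1/8 s, in which the tool goes at most 62.5 mm and 10.7 degrees, less where a joint would pass 70% of its speed; a pose out of reach is approached as far as the arm can. A call with a gripper value outside its range is refused whole. The fingers move at their own pace and stop on an object; the grip force is fixed at half the most. Time passes only in rows, so rows that repeat a pose let the fingers close. It gives the time, the measured TCP pose, the force and the opening at its end, in the units of the state.
- arm.sense(): the state, without advancing time (a new reading comes with each control period).
- arm.snapshot(name): name is "scene" or "top" or "wrist"; returns a dict with "frame" (384x512x3 uint8, red, green, blue), "fx", "fy", "cx", "cy" (pixels), "camera_from_world" (4x4, takes a point from world to camera coordinates). Camera axes: x right, y up, looking along -z (the intrinsics and any distortion apply to the point x, -y, -z); pixel columns grow to the right and rows downward; lengths in mm; the calibration is good to about 2 mm. A picture is of the moment at which its call begins. There is no depth.
- arm.finish_job(): hands the job in, once; it reports no verdict.
The state is a dict: "time_s": time; "joint_positions": joint angles; "joint_vel": joint speeds; "effort": joint torques, N m; "position": TCP position; "tool_rot": TCP orientation; "contact_force": force on the tool from outside, world axes, zero at the start; "wrist_torque": the same for the moment, N m; "gripper_width": finger opening in mm.
Only numpy, scipy, OpenCV 4.12 (cv2) and the standard library are available. Lean on these libraries where they do the work, as an engineer would, in place of code of your own. Each camera call takes 0.05 s, during which the arm holds its last target.

## Working session

There is one attempt and no reset: what is moved stays moved. The work goes in short steps, Python scripts to look and compute and a tool call to move; the robot and the scene stay as the last step left them, time stands still between calls to the robot, and variables do not carry over. Pictures are saved under pics/ and viewed, and the job is handed in when it is done.

Besides the shell and the picture viewer there is one more tool, called in YAML: its name, and indented under it one key for each argument. play_rows: Moves the arm, as the interface text tells. Its arguments: {"type":"object","properties":{"deltas":{"type":"array"}},"required":["deltas"]}

```bash
mkdir -p pics; ls; python3 - <<'E'
from bench import arm
import cv2
s=arm.sense()
for k,v in s.items(): print(k,v)
import json,numpy as np
for n in ["scene","top","wrist"]:
    d=arm.snapshot(n)
    cv2.imwrite(f"pics/{n}0.png",d["frame"][:,:,::-1])
    print(n,d["fx"],d["fy"],d["cx"],d["cy"],np.round(d["camera_from_world"],4).tolist(),[k for k in d])
    np.savez(f"{n}0.npz",**{k:v for k,v in d.items()})
E
```

```text
pics
time_s 0.0
joint_positions [ 1.04880639  0.33390356  0.03988779  1.46631667 -0.01341224  1.34331289
 -0.05848513]
joint_vel [-2.98912814e-04 -4.08185849e-04  1.19616497e-03 -5.56199080e-05
 -7.78047058e-04  1.53161340e-03 -1.83177135e-03]
effort [ 5.91616445e-04 -6.56352639e+01  1.33581609e+00 -4.03796589e+01
 -5.96296974e-02  4.49436705e-02  1.76156227e-04]
position [ 266.46238844 -592.32738251  221.64201188]
tool_rot [-4.09269629e-04  8.39728545e-01 -5.43005773e-01 -7.30258525e-04]
contact_force [-1.02736279 -0.25291696  0.56904355]
wrist_torque [-0.0086328   0.02208554 -0.02168958]
gripper_width 87.14941634022978
scene 438.0320930734238 438.0320930734238 254.7545897065409 193.91988235520802 [[-0.7529, 0.658, 0.0116, 382.354], [-0.557, -0.6464, 0.5215, 220.6546], [0.3506, 0.3862, 0.8532, -1356.0234], [0.0, 0.0, 0.0, 1.0]] ['frame', 'fx', 'fy', 'cx', 'cy', 'camera_from_world']
top 469.2387552497763 469.2387552497763 259.68298125685857 188.97942351598218 [[0.0306, -0.9995, 0.002, -18.1897], [0.9936, 0.0306, 0.1083, -544.0094], [-0.1083, -0.0013, 0.9941, -1268.0763], [0.0, 0.0, 0.0, 1.0]] ['frame', 'fx', 'fy', 'cx', 'cy', 'camera_from_world']
wrist 281.6170380824683 281.6170380824683 257.84776586387875 195.47033981527102 [[0.4103, -0.9119, -0.0012, -649.5914], [0.8695, 0.3917, -0.3009, 36.9721], [0.2748, 0.1224, 0.9537, -391.716], [0.0, 0.0, 0.0, 1.0]] ['frame', 'fx', 'fy', 'cx', 'cy', 'camera_from_world']
```

View pics/scene0.png

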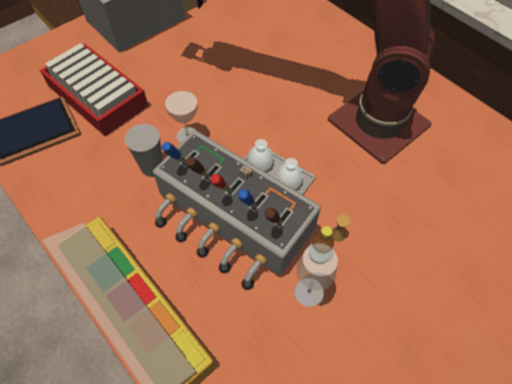

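View pics/top0.png

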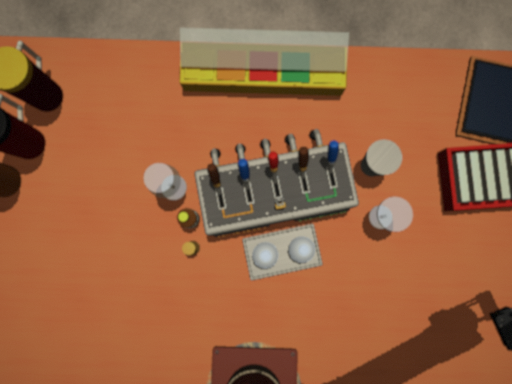

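View pics/wrist0.png

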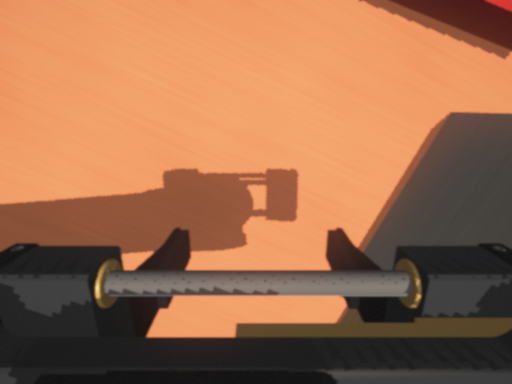

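The scene view shows all five levers leaning away from the robot, so all are closed. In the top view the handles are at roughly (213,178) wood, (243,170) blue, (273,160) red, (303,157) wood and (333,150) blue. The orange line is at lower left and the green line at lower right. Next I'll measure the bank pose from the handle blobs and the case top.

```bash
cat > h.py <<'E'
import numpy as np,cv2
def ray(d,u,v):
    T=np.asarray(d["camera_from_world"]);R=T[:3,:3];c=-R.T@T[:3,3]
    r=R.T@np.array([(u-d["cx"])/d["fx"],-(v-d["cy"])/d["fy"],-1.0]);return c,r
def onz(d,u,v,z):
    c,r=ray(d,u,v);return c+r*(z-c[2])/r[2]
def proj(d,p):
    T=np.asarray(d["camera_from_world"]);q=T[:3,:3]@np.asarray(p,float)+T[:3,3]
    return d["cx"]+d["fx"]*q[0]/-q[2], d["cy"]-d["fy"]*q[1]/-q[2]
E
python3 - <<'E'
from h import *
d=np.load("top0.npz");im=d["frame"][:,:,::-1]
cv2.imwrite("pics/topz.png",cv2.resize(im[120:290,140:420],None,fx=2.85,fy=2.85,interpolation=cv2.INTER_CUBIC))
d=np.load("scene0.npz");im=d["frame"][:,:,::-1]
cv2.imwrite("pics/scenez.png",cv2.resize(im[85:310,110:360],None,fx=2.6,fy=2.6,interpolation=cv2.INTER_CUBIC))
for n in("top","scene"):
    d=np.load(n+"0.npz");h=cv2.cvtColor(d["frame"],cv2.COLOR_RGB2HSV)
    for nm,lo,hi in(("blue",(105,120,50),(125,255,255)),("red",(0,215,120),(4,255,255)),("orange",(10,150,120),(22,255,255)),("green",(50,80,60),(80,255,255))):
        m=cv2.inRange(h,lo,hi);k,l,st,ce=cv2.connectedComponentsWithStats(m)
        print(n,nm,[(ce[i].round(1).tolist(),st[i].tolist()) for i in range(1,k) if st[i,4]>15])
E
```

```text
top blue [([332.9, 150.9], [329, 142, 9, 20, 145]), ([243.5, 168.6], [239, 159, 10, 20, 151])]
top red []
top orange [([228.3, 222.3], [0, 37, 512, 347, 115936]), ([27.9, 55.5], [20, 50, 15, 14, 68]), ([235.2, 74.7], [217, 68, 61, 14, 393]), ([284.5, 86.0], [271, 86, 28, 1, 28]), ([13.3, 98.6], [0, 91, 25, 19, 109]), ([8.6, 108.4], [1, 101, 16, 16, 125]), ([25.0, 118.3], [24, 114, 4, 8, 21]), ([1.4, 156.2], [0, 152, 5, 10, 36]), ([237.8, 212.9], [222, 205, 31, 13, 68]), ([279.5, 207.1], [276, 206, 9, 3, 17]), ([476.9, 309.9], [469, 303, 15, 15, 120]), ([473.4, 363.0], [403, 320, 109, 64, 3251])]
top green [([295.0, 75.4], [282, 70, 27, 12, 293]), ([321.5, 196.5], [306, 189, 31, 13, 105])]
scene blue [([170.6, 150.2], [162, 143, 18, 16, 156]), ([245.2, 196.4], [238, 189, 15, 16, 152])]
scene red []
scene orange [([277.6, 12.7], [275, 9, 7, 7, 18]), ([301.0, 19.5], [299, 16, 6, 8, 17]), ([227.4, 34.9], [219, 28, 17, 15, 75]), ([323.2, 45.6], [315, 33, 18, 25, 146]), ([152.7, 43.6], [150, 41, 6, 6, 16]), ([141.1, 50.2], [137, 43, 10, 15, 30]), ([339.7, 60.2], [334, 52, 13, 17, 52]), ([1
[... 4903 characters left out ...]
.9], [225, 338, 14, 13, 38]), ([475.9, 346.7], [470, 343, 13, 9, 23]), ([378.2, 350.4], [370, 344, 16, 14, 64]), ([226.2, 355.1], [224, 351, 7, 8, 16]), ([315.5, 355.4], [311, 352, 8, 7, 21]), ([364.0, 360.5], [360, 357, 9, 9, 26]), ([375.1, 362.8], [370, 359, 11, 9, 25]), ([494.3, 373.0], [482, 360, 27, 24, 116]), ([232.4, 366.6], [228, 364, 10, 7, 17]), ([348.1, 368.3], [341, 364, 14, 10, 26]), ([509.1, 373.4], [507, 370, 5, 7, 17]), ([213.8, 377.6], [211, 374, 7, 8, 19]), ([355.9, 377.2], [352, 374, 9, 8, 17]), ([479.9, 378.7], [472, 374, 18, 10, 62]), ([464.9, 380.8], [460, 378, 11, 6, 29])]
scene green [([211.9, 153.6], [197, 146, 28, 19, 79]), ([120.2, 261.0], [107, 247, 27, 29, 342])]
```

View pics/topz.png

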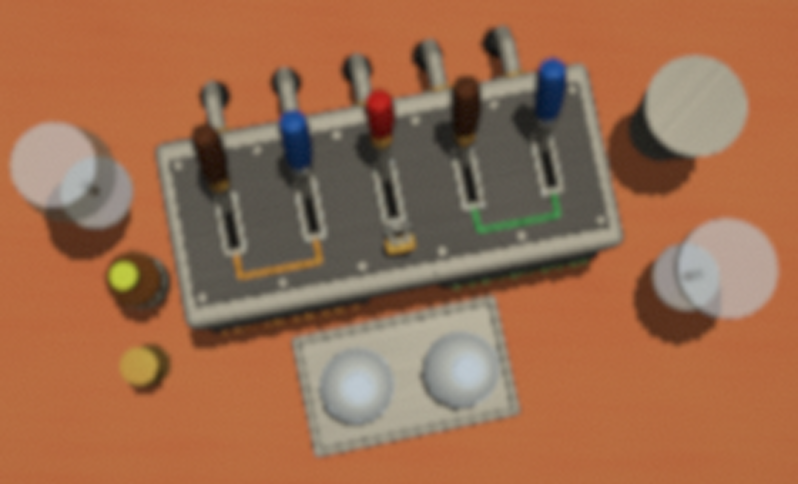

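View pics/scenez.png

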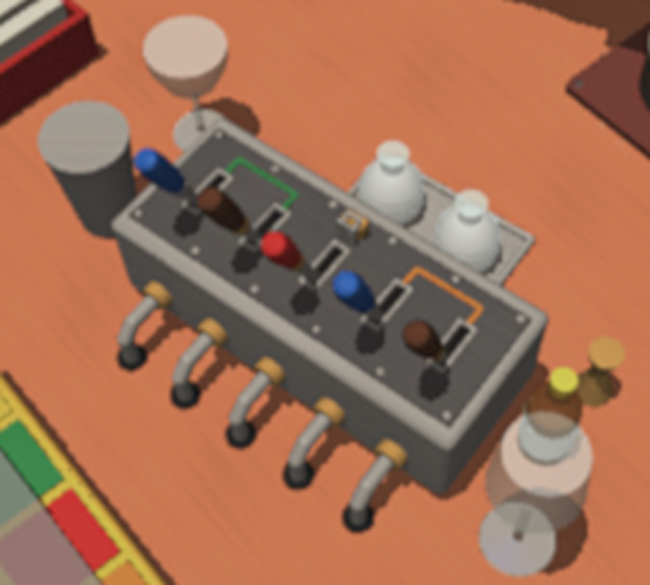

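The enlarged top view puts the case-top corners at (157,147), (584,66), (620,240) and (190,326). All levers lean away. Next I'll compute the bank pose.

```bash
python3 - <<'E'
from h import *
d=np.load("top0.npz");ds=np.load("scene0.npz")
px=np.array([(157,147),(584,66),(620,240),(190,326)])/2.85+[140,120]
P=np.array([onz(d,u,v,132) for u,v in px]);print("corners",P.round(1)[:,:2].tolist())
y=(P[0]+P[3]-P[1]-P[2])[:2];L=np.linalg.norm(y)/2;y/=np.linalg.norm(y);yaw=np.arctan2(-y[0],y[1]);c=P.mean(0)[:2]
x=(P[0]+P[1]-P[2]-P[3])[:2];print("L",L,"W",np.linalg.norm(x)/2,"yaw",yaw,np.arctan2(x[1],x[0]),"c",c)
# refine from blue handle triangulation
pb={}
for nm,a,b in(("rl",(243.5,168.6),(245.2,196.4)),("rr",(332.9,150.9),(170.6,150.2))):
    c1,r1=ray(d,*a);c2,r2=ray(ds,*b)
    t=np.linalg.lstsq(np.c_[r1,-r2],c2-c1,rcond=None)[0]
    p,q=c1+t[0]*r1,c2+t[1]*r2;pb[nm]=(p+q)/2;print(nm,((p+q)/2).round(1),"gap",np.linalg.norm(p-q).round(1))
v=(pb["rl"]-pb["rr"])[:2];print("sep",np.linalg.norm(v),"(216) yaw",np.arctan2(-v[0],v[1]))
def B(p,yaw,c): 
    R=np.array([[np.cos(yaw),-np.sin(yaw)],[np.sin(yaw),np.cos(yaw)]]);return np.r_[R@np.array(p[:2])+c,p[2]]
for yy in(72,-144):
    g=B((135*np.sin(.4),yy,95+135*np.cos(.4)),yaw,c);print("pred grip",g.round(1),proj(d,g),proj(ds,g))
for nm,(u,v),z in (("wine rim",(53,165),205),("shaker",(697,105),138),("coupe",(728,268),145),("bitters",(123,276),140)):
    w=onz(d,u/2.85+140,v/2.85+120,z);R=np.array([[np.cos(yaw),np.sin(yaw)],[-np.sin(yaw),np.cos(yaw)]]);print(nm,w.round(0),"bank frame",(R@(w[:2]-c)).round(0))
E
```

```text
corners [[572.8, 164.7], [658.5, -217.3], [501.9, -251.1], [414.0, 128.3]]
L 390.4758018974032 W 161.50511594653386 yaw 0.22418627874198072 0.21902321710281575 c [536.81479869 -43.814997  ]
rl [570.9  37.5 222.7] gap 1.1
rr [ 620.  -173.   219.5] gap 0.3
sep 216.21882243643134 (216) yaw 0.229117497234466
pred grip [572.1  38.1 219.3] (np.float64(243.5207193942221), np.float64(168.1587961432619)) (np.float64(245.2145987743309), np.float64(197.68138926638375))
pred grip [ 620.1 -172.5  219.3] (np.float64(332.6383241950981), np.float64(150.91496609800487)) (np.float64(170.64152604263654), np.float64(150.3779474946176))
wine rim [544. 241. 205.] bank frame [ 71. 276.]
shaker [ 625. -318.  138.] bank frame [  25. -287.]
coupe [ 479. -343.  145.] bank frame [-123. -279.]
bitters [456. 188. 140.] bank frame [-27. 244.]
```

```bash
cat >> h.py <<'E'
YAW=0.226;C=np.array([537.,-43.8]);RB=np.array([[np.cos(YAW),-np.sin(YAW)],[np.sin(YAW),np.cos(YAW)]])
def st():
    from bench import arm
    from scipy.spatial.transform import Rotation as Ro
    s=arm.sense();q=s["tool_rot"];R=Ro.from_quat([q[1],q[2],q[3],q[0]]).as_matrix()
    b=RB.T@(s["position"][:2]-C);f=s["contact_force"]
    print("t%.2f bank x %.1f y %.1f z %.1f yawerr %.3f F(bank) %s w %.1f"%(s["time_s"],*b,s["position"][2],(YAW-np.arctan2(R[1,0],R[0,0])),np.r_[RB.T@f[:2],f[2]].round(1),s["gripper_width"]),"j",np.round(s["joint_positions"],2))
    return s,R
def to(*targets):
    s,R=st()
    for bx,by,z in targets:
        p=np.r_[RB@np.array([bx,by])+C,z];sp=-(YAW-np.arctan2(R[1,0],R[0,0]))
        print((bx,by,z),"->",((R.T@(p-s["position"]))/1000).round(4),"spin",round(sp,3))
E
python3 - <<'E'
from h import *
to((57,-72,320),(57,-72,212))
E
```

```text
t0.15 bank x -386.5 y -474.1 z 221.9 yawerr 1.374 F(bank) [0.5 0.1 0.1] w 86.5 j [ 1.05  0.33  0.04  1.47 -0.01  1.34 -0.06]
(57, -72, 320) -> [-0.3077 -0.5136 -0.0978] spin -1.374
(57, -72, 212) -> [-0.3076 -0.5136  0.0102] spin -1.374
```

play_rows:
  deltas: [0,0,-0.06,0,0.06,-0.031,-0.051,-0.1,-0.17,0.06,-0.062,-0.103,-0.1,-0.35,0.06,-0.092,-0.154,-0.1,-0.52,0.06,-0.123,-0.205,-0.1,-0.69,0.06,-0.154,-0.257,-0.1,-0.86,0.06,-0.185,-0.308,-0.1,-1.03,0.06,-0.215,-0.36,-0.1,-1.2,0.06,-0.246,-0.411,-0.1,-1.374,0.06,-0.277,-0.462,-0.1,-1.374,0.06,-0.308,-0.514,-0.1,-1.374,0.06,-0.308,-0.514,-0.1,-1.374,0.06,-0.308,-0.514,-0.1,-1.374,0.06]

```text
time_s: 1.78
position: [608.9, -101.0, 321.7]
tool_rot: [-0.001, 0.994, 0.113, -0.001]
contact_force: [-0.7, -0.3, 0.2]
gripper_width: 60.0
```

```bash
python3 - <<'E'
from h import *
to((57,-72,320),(57,-72,212))
from bench import arm
cv2.imwrite("pics/w1.png",arm.snapshot("wrist")["frame"][:,:,::-1])
E
```

```text
t1.77 bank x 57.2 y -71.8 z 321.7 yawerr -0.000 F(bank) [-0.8 -0.1  0.2] w 60.0 j [ 0.45  0.27 -0.46  1.37  0.12  1.53  0.23]
(57, -72, 320) -> [-0.0002  0.0002  0.0017] spin 0.0
(57, -72, 212) -> [-1.000e-04  3.000e-04  1.097e-01] spin 0.0
```

View pics/w1.png

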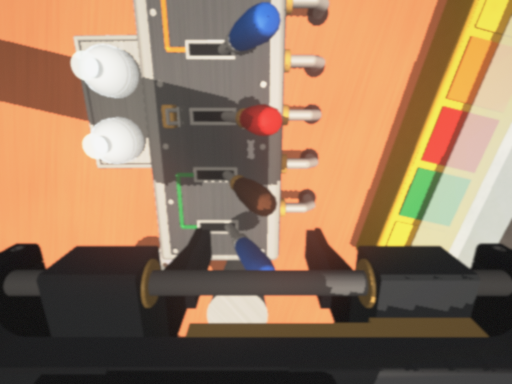

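```bash
python3 - <<'E'
from h import *
from bench import arm
d=arm.snapshot("wrist")
for yy in(72,-72):
    for r in (135,170):
        g=np.r_[RB@np.array([r*np.sin(.4),yy])+C,95+r*np.cos(.4)];print(yy,r,np.round(proj(d,g)))
st()
E
```

```text
72 135 [253.  29.]
72 170 [271.  17.]
-72 135 [254. 194.]
-72 170 [269. 205.]
t1.88 bank x 56.6 y -73.1 z 322.1 yawerr 0.002 F(bank) [-0.5 -0.9  0.7] w 59.8 j [ 0.46  0.27 -0.46  1.37  0.12  1.53  0.23]
```

The wrist view agrees with the predicted grip points: left blue at about (253,25) and right wood at about (254,194). I'll lower the open fingers around the right pour handle.

play_rows:
  deltas: [0,0,0.055,0,0.06,0,0.0,0.08,0,0.06,0,0,0.11,0,0.06,0,0,0.11,0,0.06]

```text
time_s: 2.38
position: [606.6, -103.8, 210.2]
tool_rot: [-0.001, 0.994, 0.111, -0.002]
contact_force: [0.1, -0.2, 0.9]
gripper_width: 60.2
```

```bash
python3 - <<'E'
from h import *
to((57,-72,212))
E
```

```text
t2.38 bank x 54.3 y -74.1 z 210.2 yawerr 0.004 F(bank) [ 0.1 -0.2  0.9] w 60.2 j [ 0.46  0.31 -0.46  1.55  0.14  1.32  0.21]
(57, -72, 212) -> [ 0.0026 -0.0021 -0.0018] spin -0.004
```

play_rows:
  deltas: [-0.005,-0.002,-0.002,0,0.06,-0.01,-0.002,-0.002,0,0.06,-0.012,-0.002,-0.002,0,0.06]

```text
time_s: 2.75
position: [594.8, -104.9, 213.5]
tool_rot: [-0.0, 0.994, 0.11, -0.001]
contact_force: [4.8, 0.3, 1.1]
gripper_width: 60.0
```

```bash
python3 -c "
from h import *
st()"
```

```text
t2.75 bank x 42.6 y -72.4 z 213.5 yawerr 0.005 F(bank) [ 4.7 -0.8  1.1] w 60.0 j [ 0.48  0.28 -0.46  1.57  0.13  1.32  0.22]
```

play_rows:
  deltas: [-0.003,0,0,0,0.06,-0.006,0,0,0,0.06]

```text
time_s: 3.0
position: [589.9, -105.9, 214.6]
tool_rot: [0.0, 0.994, 0.111, 0.0]
contact_force: [4.6, 1.1, 2.5]
gripper_width: 59.9
```

```bash
python3 -c "
from h import *
st()"
```

```text
t3.00 bank x 37.6 y -72.3 z 214.6 yawerr 0.004 F(bank) [4.7 0.1 2.5] w 59.9 j [ 0.48  0.27 -0.46  1.59  0.12  1.31  0.23]
```

play_rows:
  deltas: [-0.002,0,0.001,0,0.06,-0.004,0,0.002,0,0.06]

```text
time_s: 3.25
position: [586.7, -106.4, 213.3]
tool_rot: [0.0, 0.994, 0.111, 0.001]
contact_force: [5.7, 1.9, 5.0]
gripper_width: 59.5
```

play_rows:
  deltas: [-0.002,0,0.001,0,0.06]

```text
time_s: 3.38
position: [585.7, -106.6, 213.1]
tool_rot: [0.0, 0.994, 0.111, 0.002]
contact_force: [7.0, 0.8, 6.6]
gripper_width: 60.0
```

play_rows:
  deltas: [-0.002,0,0.001,0,0.06]

```text
time_s: 3.5
position: [585.2, -106.8, 213.2]
tool_rot: [0.0, 0.994, 0.111, 0.004]
contact_force: [9.1, 1.0, 5.6]
gripper_width: 60.3
```

```bash
python3 -c "
from h import *
st()"
```

```text
t3.50 bank x 32.8 y -72.2 z 213.2 yawerr 0.003 F(bank) [ 9.1 -1.   5.6] w 60.3 j [ 0.49  0.26 -0.46  1.61  0.12  1.3   0.24]
```

play_rows:
  deltas: [-0.002,0,0.0,0,0.06]

```text
time_s: 3.62
position: [584.3, -107.0, 213.7]
tool_rot: [0.001, 0.994, 0.111, 0.006]
contact_force: [8.6, 0.2, 0.4]
gripper_width: 60.1
```

play_rows:
  deltas: [-0.002,0,0.0,0,0.06]

```text
time_s: 3.75
position: [583.6, -107.2, 214.0]
tool_rot: [0.001, 0.994, 0.111, 0.007]
contact_force: [11.2, 1.0, -0.6]
gripper_width: 59.9
```

```bash
python3 -c "
from h import *
to((50,-72,212))"
```

```text
t3.75 bank x 31.2 y -72.2 z 214.0 yawerr 0.003 F(bank) [11.1 -1.5 -0.6] w 59.9 j [ 0.5   0.25 -0.46  1.61  0.11  1.29  0.24]
(50, -72, 212) -> [ 0.0188 -0.0002  0.0023] spin -0.003
```

Past about 12 mm of handle travel the force climbs steadily to 11 N, where a free lever takes at most 5 N. So right pour is locked, which makes the right line the dirty one. I'll ease it back to closed and then feel the right rinse lever.

play_rows:
  deltas: [0.015,0,0.002,0,0.06,0.028,0,0.002,0,0.06,0.032,0,0.002,0,0.06,0.032,0,0.002,0,0.06]

```text
time_s: 4.25
position: [614.6, -99.9, 211.6]
tool_rot: [0.0, 0.994, 0.112, 0.006]
contact_force: [-1.0, -0.7, -0.4]
gripper_width: 59.9
```

```bash
python3 -c "
from h import *
to((57,-72,212),(57,-72,325),(57,-144,325),(57,-144,212))"
```

```text
t4.25 bank x 63.0 y -72.1 z 211.6 yawerr 0.002 F(bank) [-1.1 -0.4 -0.4] w 59.9 j [ 0.46  0.31 -0.46  1.54  0.14  1.31  0.21]
(57, -72, 212) -> [-0.006  -0.0001 -0.0004] spin -0.002
(57, -72, 325) -> [-0.0046  0.0002 -0.1134] spin -0.002
(57, -144, 325) -> [-0.0045  0.0722 -0.1133] spin -0.002
(57, -144, 212) -> [-0.0059  0.0719 -0.0003] spin -0.002
```

play_rows:
  deltas: [-0.006,0,0,0,0.06,-0.006,0,-0.05,0,0.06,-0.006,0,-0.08,0,0.06,-0.006,0.036,-0.08,0,0.06,-0.006,0.072,-0.08,0,0.06,-0.006,0.072,-0.08,0,0.06,-0.006,0.072,-0.04,0,0.06,-0.006,0.072,0,0,0.06,-0.006,0.072,0,0,0.06]

```text
time_s: 5.38
position: [622.7, -170.5, 209.1]
tool_rot: [-0.001, 0.994, 0.112, 0.004]
contact_force: [0.6, -0.1, 0.3]
gripper_width: 59.8
```

```bash
python3 -c "
from h import *
to((43,-144,212),(35,-144,212))"
```

```text
t5.38 bank x 55.1 y -142.7 z 209.1 yawerr 0.002 F(bank) [ 0.5 -0.3  0.3] w 59.8 j [ 0.53  0.36 -0.42  1.48  0.15  1.32  0.32]
(43, -144, 212) -> [-0.0121  0.0013 -0.003 ] spin -0.002
(35, -144, 212) -> [-0.0201  0.0013 -0.0031] spin -0.002
```

play_rows:
  deltas: [-0.006,0.001,-0.003,0,0.06,-0.012,0.001,-0.003,0,0.06,-0.016,0.001,-0.003,0,0.06,-0.02,0.001,-0.003,0,0.06]

```text
time_s: 5.88
position: [604.9, -175.7, 214.0]
tool_rot: [-0.0, 0.994, 0.112, 0.006]
contact_force: [4.6, 2.0, 2.3]
gripper_width: 60.0
```

play_rows:
  deltas: [-0.002,0,0,0,0.06,-0.004,0,0,0,0.06]

```text
time_s: 6.12
position: [601.7, -176.4, 215.0]
tool_rot: [-0.0, 0.994, 0.112, 0.008]
contact_force: [5.2, 1.2, 3.8]
gripper_width: 60.0
```

play_rows:
  deltas: [-0.002,0,0,0,0.06,-0.004,0,0,0,0.06]

```text
time_s: 6.38
position: [598.2, -177.2, 215.4]
tool_rot: [0.0, 0.994, 0.112, 0.008]
contact_force: [4.7, 2.1, 3.3]
gripper_width: 59.7
```

```bash
python3 -c "
from h import *
to((20,-144,212))"
```

```text
t6.38 bank x 29.8 y -143.7 z 215.4 yawerr 0.001 F(bank) [5.1 1.  3.3] w 59.7 j [ 0.56  0.31 -0.42  1.54  0.12  1.31  0.35]
(20, -144, 212) -> [-0.0098  0.0003  0.0033] spin -0.001
```

play_rows:
  deltas: [-0.003,0,0.001,0,0.06,-0.006,0,0.002,0,0.06]

```text
time_s: 6.62
position: [593.0, -178.3, 214.1]
tool_rot: [0.0, 0.994, 0.113, 0.009]
contact_force: [5.2, 2.2, 5.4]
gripper_width: 60.1
```

play_rows:
  deltas: [-0.004,0,0,0,0.06,-0.008,0,0,0,0.06]

```text
time_s: 6.88
position: [585.5, -180.0, 214.6]
tool_rot: [0.0, 0.994, 0.113, 0.01]
contact_force: [3.8, 1.1, 4.1]
gripper_width: 60.0
```

```bash
python3 -c "
from h import *
to((-40,-144,212),(-65,-144,212))"
```

```text
t6.88 bank x 16.8 y -143.7 z 214.6 yawerr 0.000 F(bank) [3.9 0.2 4.1] w 60.0 j [ 0.58  0.28 -0.42  1.57  0.11  1.3   0.37]
(-40, -144, 212) -> [-0.0568  0.0003  0.0015] spin -0.0
(-65, -144, 212) -> [-0.0818  0.0004  0.001 ] spin -0.0
```

The right rinse lever moves freely at 4–5 N, well past the play. That confirms the right line is dirty. I'll pull it fully towards the robot.

play_rows:
  deltas: [-0.012,0,0,0,0.06,-0.024,0,0.001,0,0.06,-0.036,0,0.001,0,0.06,-0.048,0,0.001,0,0.06,-0.06,0,0.001,0,0.06,-0.07,0,0.001,0,0.06,-0.074,0,0.001,0,0.06]

```text
time_s: 7.75
position: [512.6, -196.7, 211.7]
tool_rot: [0.0, 0.994, 0.112, 0.01]
contact_force: [5.1, 1.1, -2.0]
gripper_width: 60.2
```

play_rows:
  deltas: [-0.004,0,0,0,0.06,-0.006,0,0,0,0.06]

```text
time_s: 8.0
position: [506.5, -198.0, 211.3]
tool_rot: [0.0, 0.994, 0.112, 0.01]
contact_force: [9.8, 1.8, -2.5]
gripper_width: 60.3
```

```bash
python3 -c "
from h import *
st()"
```

```text
t8.00 bank x -64.2 y -143.5 z 211.3 yawerr 0.001 F(bank) [10.  -0.5 -2.5] w 60.3 j [ 0.67  0.14 -0.41  1.74  0.05  1.26  0.48]
```

play_rows:
  deltas: [-0.004,0,0,0,0.06,-0.007,0,0,0,0.06]

```text
time_s: 8.25
position: [504.9, -198.0, 212.4]
tool_rot: [0.0, 0.993, 0.114, 0.015]
contact_force: [31.4, 4.2, -8.4]
gripper_width: 60.2
```

```bash
python3 - <<'E'
from h import *
to((60,-144,212))
from bench import arm
d=arm.snapshot("scene")
cv2.imwrite("pics/s2.png",cv2.resize(d["frame"][85:310,110:360,::-1],None,fx=2.6,fy=2.6,interpolation=cv2.INTER_CUBIC))
d=arm.snapshot("wrist")
cv2.imwrite("pics/w2.png",d["frame"][:,:,::-1])
E
```

```text
t8.25 bank x -65.9 y -143.1 z 212.4 yawerr -0.002 F(bank) [31.6 -2.9 -8.4] w 60.2 j [ 0.67  0.13 -0.41  1.75  0.04  1.25  0.49]
(60, -144, 212) -> [0.1258 0.0011 0.0043] spin 0.002
```

View pics/s2.png

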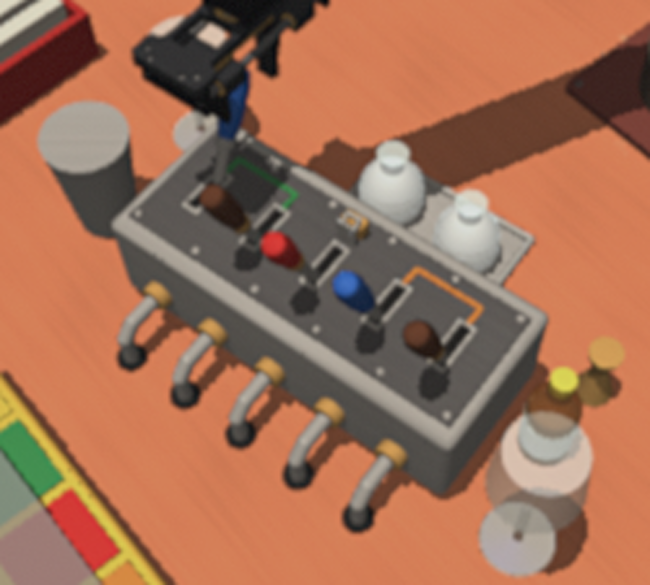

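The right rinse lever is on its open stop: the force jumped to 31 N at bank x −66, against a predicted −65. Now I'll push it back to closed, easing in as it nears the stop.

play_rows:
  deltas: [0.015,0,0.001,0,0.06,0.028,0,0.001,0,0.06,0.04,0,0.001,0,0.06,0.052,0,0.001,0,0.06,0.064,0,0.002,0,0.06,0.076,0,0.002,0,0.06,0.088,0,0.002,0,0.06,0.1,0,0.003,0,0.06,0.112,0,0.003,0,0.06,0.122,0,0.003,0,0.06,0.126,0,0.003,0,0.06]

```text
time_s: 9.72
position: [626.3, -170.2, 211.8]
tool_rot: [0.0, 0.993, 0.113, 0.013]
contact_force: [-4.1, -1.5, -0.5]
gripper_width: 60.0
```

play_rows:
  deltas: [0.003,0,0,0,0.06,0.004,0,0,0,0.06]

```text
time_s: 9.98
position: [629.9, -169.4, 211.5]
tool_rot: [0.0, 0.993, 0.113, 0.012]
contact_force: [-3.3, -0.1, -1.9]
gripper_width: 60.1
```

```bash
python3 -c "
from h import *
st()"
```

```text
t9.97 bank x 62.4 y -143.2 z 211.5 yawerr -0.001 F(bank) [-3.3  0.6 -1.9] w 60.1 j [ 0.53  0.36 -0.43  1.48  0.15  1.31  0.32]
```

play_rows:
  deltas: [0.002,0,0,0,0.06,0.003,0,0,0,0.06]

```text
time_s: 10.22
position: [632.8, -168.7, 211.6]
tool_rot: [0.0, 0.993, 0.113, 0.012]
contact_force: [-4.2, -0.7, -1.6]
gripper_width: 59.9
```

play_rows:
  deltas: [0.002,0,0,0,0.06,0.002,0,0,0,0.06]

```text
time_s: 10.48
position: [634.9, -168.2, 211.7]
tool_rot: [0.0, 0.993, 0.113, 0.012]
contact_force: [-2.2, -1.3, -1.0]
gripper_width: 60.3
```

```bash
python3 -c "
from h import *
st()"
```

```text
t10.47 bank x 67.5 y -143.2 z 211.7 yawerr -0.001 F(bank) [-2.4 -0.8 -1. ] w 60.3 j [ 0.52  0.37 -0.43  1.46  0.15  1.32  0.31]
```

play_rows:
  deltas: [0.002,0,0,0,0.06,0.002,0,0,0,0.06]

```text
time_s: 10.72
position: [635.5, -168.2, 211.4]
tool_rot: [0.0, 0.994, 0.113, 0.011]
contact_force: [-9.8, -0.9, 0.7]
gripper_width: 59.9
```

play_rows:
  deltas: [0.002,0,0,0,0.06,0.002,0,0,0,0.06]

```text
time_s: 10.98
position: [635.6, -168.2, 211.2]
tool_rot: [0.0, 0.994, 0.113, 0.009]
contact_force: [-11.3, -0.8, 2.9]
gripper_width: 60.2
```

```bash
python3 -c "
from h import *
st()"
```

```text
t10.97 bank x 68.2 y -143.4 z 211.2 yawerr 0.000 F(bank) [-11.2   1.7   2.9] w 60.2 j [ 0.52  0.38 -0.43  1.46  0.15  1.32  0.31]
```

The right rinse lever is back on its closed stop: it stays at 68.2 with 11 N on it. Next is the right pour lever.

play_rows:
  deltas: [-0.012,0,0,0,0.06,-0.012,0,-0.05,0,0.06,-0.012,0,-0.08,0,0.06,-0.012,-0.036,-0.08,0,0.06,-0.012,-0.072,-0.08,0,0.06,-0.012,-0.072,-0.08,0,0.06,-0.012,-0.072,-0.04,0,0.06,-0.012,-0.072,0,0,0.06,-0.012,-0.072,0,0,0.06]

```text
time_s: 12.1
position: [606.3, -101.4, 208.2]
tool_rot: [-0.0, 0.994, 0.112, 0.007]
contact_force: [0.2, -0.3, 0.2]
gripper_width: 60.2
```

```bash
python3 -c "
from h import *
to((43,-72,212),(35,-72,212))"
```

```text
t12.10 bank x 54.6 y -71.7 z 208.2 yawerr 0.001 F(bank) [ 0.2 -0.3  0.2] w 60.2 j [ 0.47  0.3  -0.46  1.57  0.13  1.3   0.22]
(43, -72, 212) -> [-0.0116  0.0003 -0.0039] spin -0.001
(35, -72, 212) -> [-0.0196  0.0004 -0.004 ] spin -0.001
```

play_rows:
  deltas: [-0.006,0,-0.004,0,0.06,-0.012,0,-0.004,0,0.06,-0.016,0,-0.004,0,0.06,-0.02,0,-0.004,0,0.06]

```text
time_s: 12.6
position: [588.1, -105.7, 213.8]
tool_rot: [-0.0, 0.994, 0.113, 0.009]
contact_force: [4.5, 1.5, 3.8]
gripper_width: 59.9
```

play_rows:
  deltas: [-0.002,0,0,0,0.06,-0.004,0,0.001,0,0.06]

```text
time_s: 12.85
position: [585.2, -106.3, 213.7]
tool_rot: [0.0, 0.994, 0.113, 0.01]
contact_force: [5.3, 0.8, 5.0]
gripper_width: 60.1
```

play_rows:
  deltas: [-0.002,0,0,0,0.06,-0.004,0,0.001,0,0.06]

```text
time_s: 13.1
position: [582.2, -106.9, 213.6]
tool_rot: [0.0, 0.994, 0.113, 0.012]
contact_force: [5.1, 0.7, 6.4]
gripper_width: 59.9
```

```bash
python3 -c "
from h import *
to((20,-72,212))"
```

```text
t13.10 bank x 29.9 y -71.6 z 213.6 yawerr -0.000 F(bank) [ 5.1 -0.4  6.4] w 59.9 j [ 0.5   0.24 -0.46  1.62  0.11  1.28  0.25]
(20, -72, 212) -> [-0.01    0.0004  0.0013] spin 0.0
```

play_rows:
  deltas: [-0.003,0,0,0,0.06,-0.006,0,0,0,0.06,-0.008,0,0,0,0.06]

```text
time_s: 13.48
position: [575.0, -108.5, 214.1]
tool_rot: [0.0, 0.994, 0.113, 0.012]
contact_force: [5.2, 1.5, 5.1]
gripper_width: 60.3
```

```bash
python3 -c "
from h import *
to((-60,-72,212))"
```

```text
t13.47 bank x 22.5 y -71.6 z 214.1 yawerr -0.000 F(bank) [5.4 0.3 5.1] w 60.3 j [ 0.51  0.22 -0.46  1.64  0.1   1.28  0.26]
(-60, -72, 212) -> [-0.0825  0.0004  0.0001] spin 0.0
```

The right pour lever is free now, so I'll pull it on.

play_rows:
  deltas: [-0.012,0,0,0,0.06,-0.024,0,0,0,0.06,-0.036,0,0,0,0.06,-0.048,0,0,0,0.06,-0.06,0,0,0,0.06,-0.072,0,0,0,0.06,-0.08,0,0,0,0.06,-0.082,0,0,0,0.06]

```text
time_s: 14.48
position: [494.3, -127.2, 211.9]
tool_rot: [0.0, 0.994, 0.113, 0.012]
contact_force: [3.2, 0.9, -1.1]
gripper_width: 59.8
```

play_rows:
  deltas: [-0.003,0,0,0,0.06,-0.003,0,0,0,0.06]

```text
time_s: 14.72
position: [491.1, -127.9, 211.7]
tool_rot: [0.0, 0.994, 0.113, 0.012]
contact_force: [1.5, 1.0, -0.6]
gripper_width: 59.9
```

```bash
python3 -c "
from h import *
st()"
```

```text
t14.72 bank x -63.5 y -71.6 z 211.7 yawerr 0.000 F(bank) [ 1.7  0.6 -0.6] w 59.9 j [ 0.6   0.06 -0.44  1.82  0.02  1.25  0.38]
```

play_rows:
  deltas: [-0.002,0,0,0,0.06,-0.002,0,0,0,0.06]

```text
time_s: 14.98
position: [490.4, -128.0, 212.0]
tool_rot: [0.0, 0.994, 0.113, 0.013]
contact_force: [7.5, 1.6, -2.2]
gripper_width: 60.1
```

play_rows:
  deltas: [-0.002,0,0,0,0.06,-0.002,0,0,0,0.06]

```text
time_s: 15.22
position: [490.1, -128.0, 212.5]
tool_rot: [0.0, 0.993, 0.113, 0.015]
contact_force: [9.8, 1.4, -1.7]
gripper_width: 59.8
```

```bash
python3 -c "
from h import *
st()"
```

```text
t15.22 bank x -64.6 y -71.6 z 212.5 yawerr -0.001 F(bank) [ 9.8 -0.8 -1.7] w 59.8 j [ 0.6   0.05 -0.44  1.82  0.02  1.24  0.39]
```

play_rows:
  deltas: [-0.004,0,0,0,0.06,-0.004,0,0,0,0.06]

```text
time_s: 15.48
position: [489.3, -128.1, 213.5]
tool_rot: [0.001, 0.993, 0.114, 0.018]
contact_force: [14.3, 1.9, -2.3]
gripper_width: 60.2
```

```bash
python3 -c "
from h import *
to((-55,-72,212),(-55,-72,300),(57,-72,300),(57,144,300),(57,144,212))"
```

```text
t15.47 bank x -65.4 y -71.4 z 213.5 yawerr -0.003 F(bank) [14.4 -1.3 -2.3] w 60.2 j [ 0.6   0.04 -0.44  1.83  0.01  1.24  0.39]
(-55, -72, 212) -> [0.0103 0.0006 0.0019] spin 0.003
(-55, -72, 300) -> [ 0.0135  0.0011 -0.0861] spin 0.003
(57, -72, 300) -> [ 0.1254  0.0013 -0.0821] spin 0.003
(57, 144, 300) -> [ 0.126  -0.2147 -0.0832] spin 0.003
(57, 144, 212) -> [ 0.1228 -0.2151  0.0048] spin 0.003
```

The right pour lever is on its open stop: 14 N and no more motion. I'll retreat and go to the left pour lever.

play_rows:
  deltas: [0.006,0.001,0.001,0,0.06,0.006,0.001,0.001,0,0.06,0.007,0.001,-0.03,0,0.06,0.009,0.001,-0.06,0,0.06,0.01,0.001,-0.09,0,0.06,0.03,-0.03,-0.09,0,0.06,0.06,-0.07,-0.09,0,0.06,0.09,-0.12,-0.09,0,0.06,0.11,-0.17,-0.09,0,0.06,0.126,-0.215,-0.09,0,0.06,0.126,-0.215,-0.085,0.003,0.06,0.126,-0.215,-0.085,0.003,0.06]

```text
time_s: 16.98
position: [559.7, 108.5, 300.9]
tool_rot: [0.001, 0.994, 0.112, 0.017]
contact_force: [0.9, -0.9, 0.4]
gripper_width: 60.2
```

```bash
python3 - <<'E'
from h import *
to((57,144,212))
from bench import arm
d=arm.snapshot("scene")
cv2.imwrite("pics/s3.png",cv2.resize(d["frame"][85:310,110:360,::-1],None,fx=2.6,fy=2.6,interpolation=cv2.INTER_CUBIC))
E
```

```text
t16.98 bank x 56.3 y 143.3 z 300.9 yawerr 0.001 F(bank) [ 0.6 -1.1  0.4] w 60.2 j [ 0.3   0.17 -0.65  1.54  0.11  1.43 -0.13]
(57, 144, 212) -> [-0.0023 -0.0012  0.0889] spin -0.001
```

View pics/s3.png

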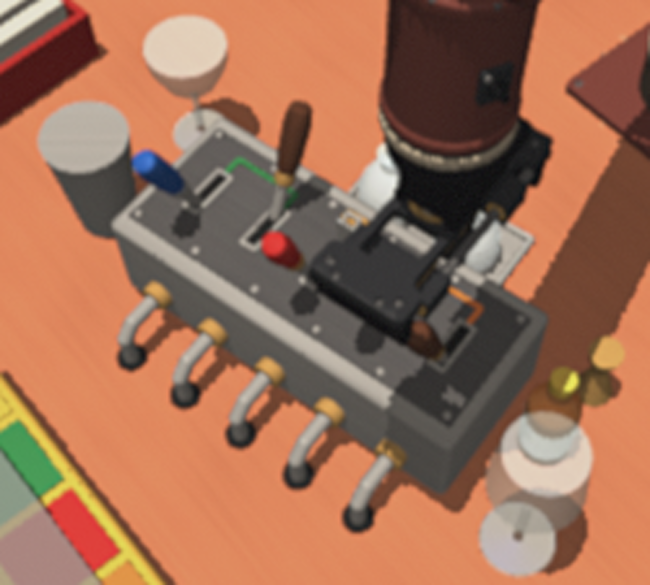

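The scene view shows the right wooden lever leaning towards the robot, around (295,135), and the right blue lever leaning away, around (148,160). Now I'll lower over left pour.

play_rows:
  deltas: [0,-0.001,0.04,0,0.06,-0.001,-0.001,0.075,0,0.06,-0.002,-0.001,0.087,0,0.06,-0.002,-0.001,0.087,0,0.06]

```text
time_s: 17.52
position: [560.8, 107.5, 214.4]
tool_rot: [0.001, 0.994, 0.111, 0.017]
contact_force: [0.1, 0.2, 0.7]
gripper_width: 60.3
```

```bash
python3 - <<'E'
from h import *
to((43,144,212),(35,144,212))
E
```

```text
t17.52 bank x 57.1 y 142.1 z 214.4 yawerr 0.004 F(bank) [0.1 0.2 0.7] w 60.3 j [ 0.29  0.21 -0.65  1.68  0.14  1.27 -0.16]
(43, 144, 212) -> [-0.0142 -0.0019  0.0019] spin -0.004
(35, 144, 212) -> [-0.0222 -0.0018  0.0016] spin -0.004
```

play_rows:
  deltas: [-0.006,-0.001,0.001,-0.004,0.06,-0.012,-0.002,0.002,-0.004,0.06,-0.018,-0.002,0.002,-0.004,0.06,-0.022,-0.002,0.002,-0.004,0.06]

```text
time_s: 18.02
position: [540.1, 105.1, 213.3]
tool_rot: [0.001, 0.993, 0.113, 0.019]
contact_force: [5.6, 1.2, 4.8]
gripper_width: 60.2
```

play_rows:
  deltas: [-0.002,0,0,0,0.06,-0.004,0,0.001,0,0.06]

```text
time_s: 18.27
position: [537.3, 104.5, 213.3]
tool_rot: [0.001, 0.993, 0.113, 0.021]
contact_force: [5.9, 1.1, 7.5]
gripper_width: 60.2
```

play_rows:
  deltas: [-0.002,0,0,0,0.06,-0.004,0,0.001,0,0.06]

```text
time_s: 18.52
position: [534.3, 103.9, 213.1]
tool_rot: [0.001, 0.993, 0.113, 0.022]
contact_force: [4.3, 1.1, 6.4]
gripper_width: 60.0
```

```bash
python3 -c "
from h import *
to((20,144,212))"
```

```text
t18.52 bank x 30.5 y 144.6 z 213.1 yawerr -0.001 F(bank) [4.5 0.1 6.4] w 60.0 j [ 0.32  0.14 -0.65  1.75  0.1   1.24 -0.13]
(20, 144, 212) -> [-0.0105  0.0006  0.0006] spin 0.001
```

play_rows:
  deltas: [-0.003,0,0,0,0.06,-0.006,0,0,0,0.06,-0.01,0,0,0,0.06]

```text
time_s: 18.9
position: [525.1, 102.0, 213.3]
tool_rot: [0.001, 0.993, 0.113, 0.023]
contact_force: [4.5, 1.6, 4.4]
gripper_width: 60.1
```

```bash
python3 -c "
from h import *
to((-58,144,212))"
```

```text
t18.90 bank x 21.1 y 144.8 z 213.3 yawerr -0.001 F(bank) [4.8 0.6 4.4] w 60.1 j [ 0.33  0.12 -0.65  1.77  0.09  1.23 -0.12]
(-58, 144, 212) -> [-0.0791  0.0008 -0.0023] spin 0.001
```

Left pour is free too, at 4–5 N past the play, as expected for the clean line. I'll pull it on.

play_rows:
  deltas: [-0.012,0,0,0,0.06,-0.024,0,-0.001,0,0.06,-0.036,0,-0.001,0,0.06,-0.048,0.001,-0.002,0,0.06,-0.06,0.001,-0.002,0,0.06,-0.072,0.001,-0.002,0,0.06,-0.079,0.001,-0.002,0,0.06,-0.08,0.001,-0.002,0,0.06]

```text
time_s: 19.9
position: [446.9, 82.5, 211.6]
tool_rot: [0.001, 0.993, 0.113, 0.023]
contact_force: [1.6, -0.7, -1.5]
gripper_width: 60.4
```

play_rows:
  deltas: [-0.002,0,0,0,0.06,-0.003,0,0,0,0.06]

```text
time_s: 20.15
position: [444.0, 81.8, 211.5]
tool_rot: [0.001, 0.993, 0.113, 0.023]
contact_force: [3.3, 1.3, -1.3]
gripper_width: 60.1
```

```bash
python3 -c "
from h import *
st()"
```

```text
t20.15 bank x -62.5 y 143.3 z 211.5 yawerr -0.000 F(bank) [ 3.5  0.5 -1.3] w 60.1 j [ 0.39 -0.08 -0.63  1.94 -0.04  1.22 -0.  ]
```

play_rows:
  deltas: [-0.002,0,0,0,0.06,-0.002,0,0,0,0.06]

```text
time_s: 20.4
position: [443.0, 81.6, 211.8]
tool_rot: [0.001, 0.993, 0.113, 0.024]
contact_force: [5.6, 1.3, -1.3]
gripper_width: 59.8
```

play_rows:
  deltas: [-0.002,0,0,0,0.06,-0.002,0,0,0,0.06]

```text
time_s: 20.65
position: [442.6, 81.5, 212.3]
tool_rot: [0.001, 0.993, 0.113, 0.026]
contact_force: [8.4, 0.9, -1.8]
gripper_width: 60.0
```

play_rows:
  deltas: [-0.003,0,0,0,0.06,-0.003,0,0,0,0.06]

```text
time_s: 20.9
position: [442.0, 81.4, 213.3]
tool_rot: [0.0, 0.993, 0.113, 0.029]
contact_force: [11.8, 3.5, -2.9]
gripper_width: 60.2
```

```bash
python3 -c "
from h import *
st()"
```

```text
t20.90 bank x -64.5 y 143.3 z 213.3 yawerr -0.000 F(bank) [12.3  0.7 -2.9] w 60.2 j [ 0.39 -0.1  -0.63  1.95 -0.06  1.21  0.01]
```

```bash
python3 -c "
from h import *
to((-58,144,213),(-58,144,240),(-58,144,270),(-58,144,310),(-40,250,380))"
```

```text
t20.90 bank x -64.5 y 143.3 z 213.3 yawerr -0.000 F(bank) [12.3  0.7 -2.9] w 60.2 j [ 0.39 -0.1  -0.63  1.95 -0.06  1.21  0.01]
(-58, 144, 213) -> [ 0.0065 -0.0007  0.0006] spin 0.0
(-58, 144, 240) -> [ 0.008  -0.0005 -0.0263] spin 0.0
(-58, 144, 270) -> [ 0.0097 -0.0003 -0.0563] spin 0.0
(-58, 144, 310) -> [ 0.012  -0.     -0.0962] spin 0.0
(-40, 250, 380) -> [ 0.034  -0.1055 -0.1658] spin 0.0
```

play_rows:
  deltas: [0.006,0,0,0,0.06,0.006,0,0,0,0.075,0.007,0,0,0,0.075,0.008,0,-0.026,0,0.075,0.01,0,-0.056,0,0.075,0.012,0,-0.096,0,0.075,0.02,-0.05,-0.14,0,0.075,0.034,-0.1,-0.165,0,0.075,0.034,-0.16,-0.165,0,0.075,0.034,-0.22,-0.165,0,0.075,0.034,-0.28,-0.165,0,0.075,0.034,-0.28,-0.165,0,0.075]

```text
time_s: 22.4
position: [399.7, 365.2, 377.3]
tool_rot: [-0.001, 0.993, 0.117, 0.027]
contact_force: [-0.4, -0.3, 0.5]
gripper_width: 75.1
```

```bash
python3 - <<'E'
from h import *
st()
from bench import arm
d=arm.snapshot("scene")
cv2.imwrite("pics/s4.png",cv2.resize(d["frame"][85:310,110:360,::-1],None,fx=2.6,fy=2.6,interpolation=cv2.INTER_CUBIC))
t=arm.snapshot("top")
cv2.imwrite("pics/t4.png",cv2.resize(t["frame"][120:290,140:420,::-1],None,fx=2.85,fy=2.85,interpolation=cv2.INTER_CUBIC))
np.savez("top4.npz",**t);np.savez("scene4.npz",**d)
for nm,yy in(("rl",72),("rr",-144)):
    for n,dd in(("top",t),("scene",d)):
        h=cv2.cvtColor(dd["frame"],cv2.COLOR_RGB2HSV);k,l,s,ce=cv2.connectedComponentsWithStats(cv2.inRange(h,(105,120,50),(125,255,255)))
        g=[(r*np.sin(.4),yy,95+r*np.cos(.4)) for r in(135,)][0];p=proj(dd,np.r_[RB@np.array(g[:2])+C,g[2]])
        print(nm,n,np.round(p,1),[ce[i].round(1).tolist() for i in range(1,k) if s[i,4]>60])
for nm,yy in(("pl",144),("pr",-72)):
    for th in(-.4,):
        for r in (135,170):
            g=np.r_[RB@np.array([r*np.sin(th),yy])+C,95+r*np.cos(th)]
            a=proj(t,g);b=proj(d,g);print(nm,r,"topz",np.round((np.array(a)-[140,120])*2.85),"scenez",np.round((np.array(b)-[110,85])*2.6))
E
```

```text
t22.40 bank x -42.2 y 429.4 z 377.3 yawerr -0.009 F(bank) [-0.5 -0.2  0.5] w 75.1 j [ 0.06  0.13 -1.    1.46  0.14  1.57 -0.69]
rl top [243.5 168.1] [[332.6, 150.4], [243.5, 168.7]]
rl scene [245.2 197.7] [[170.1, 150.7], [245.2, 196.4]]
rr top [332.6 150.7] [[332.6, 150.4], [243.5, 168.7]]
rr scene [170.5 150.5] [[170.1, 150.7], [245.2, 196.4]]
pl 135 topz [233. 278.] scenez [492. 251.]
pl 170 topz [233. 293.] scenez [505. 219.]
pr 135 topz [490. 227.] scenez [294. 134.]
pr 170 topz [498. 241.] scenez [301. 101.]
```

View pics/s4.png

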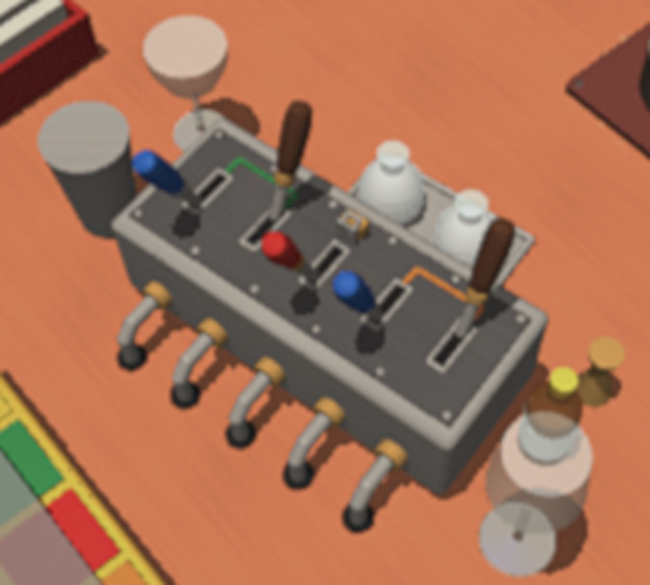

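View pics/t4.png

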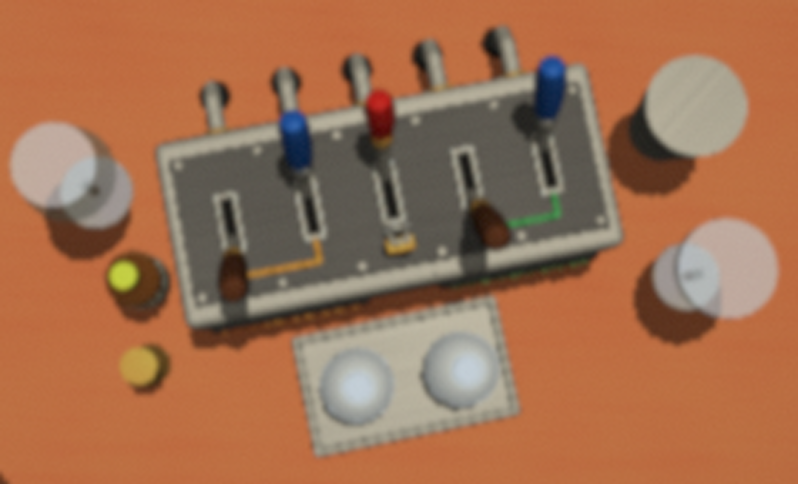

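Both wooden levers lean towards the robot: their handles sit at about (233,278) and (490,227) in the top view, on the fully open prediction. Both blue blobs are on their closed positions to within about 1.5 px, and the bystanders have not moved. The arm is clear, so I'm handing in.

```bash
python3 -c "
from bench import arm
print(arm.finish_job())"
```

```text
the job is handed in; nothing more can be done
None
```

Both lines are back on pour: both wooden pour levers are fully towards you and both blue rinse levers fully away. I handed the job in at about 22.5 s of the 67 s allowed.

**What I did:** I felt right pour first. It went solid after its play and I stopped at about 11 N, so the right line was the one left in cleaner. I eased that lever back, then pulled right rinse fully open and pushed it fully closed. Right pour then moved freely, and I pulled it to its stop. Left pour was free as well, and I pulled it to its stop. I never touched left rinse or the red lever.

**Last checks:**
- **Pour levers:** both came up solid at their open stops (12–14 N). In the final pictures both handles match the fully open prediction.
- **Rinse levers:** right rinse came up solid at its closed stop at 11 N. Both blue handles are within about 1.5 px of where a closed lever should be.
- **Bystanders:** no visible change from the first pictures, and the arm was clear of everything.

**What did not go exactly to plan:**
- I ran right rinse into its open stop harder than intended, at about 32 N.
- Its closed stop came about 3 mm further than I had calculated, though the pictures agree it is fully closed.
- The tool picked up about 3° of tilt while pulling against the stops, with no effect on the result.

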